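# Unstack the glued printing blocks into their jigs

### The job

The three lino printing blocks were left to set in a stack under an ink tin. Take the stack apart one piece at a time from the top down: stand the tin upright inside the rim of the round cork coaster, and lay each block flat, printing face up, between the fences of the jig made to its outline. Keep the tin upright throughout, and leave the glass jar and the cork sanding block where they are.

Things in the scene. Friction and masses are not known exactly. Their poses are not given: they have to be found in the camera images.
- ink_tin: Round ink tin with a red side and a grey lid, 65 mm across and 46 mm high, about 0.2 kg; the lid stays on. It stands on top of the stack, its underside 72 mm above the table. Origin: centre of the underside, z up.
- short_block: Short printing block, a straight-sided rectangle 100 x 62 x 24 mm, pale wooden mount with a dark lino face, about 0.13 kg. Origin: centre of the underside; x along its length, z up out of the printing face. Nothing is glued to its neighbours. Second from the top: under the tin (its two ends show), across the oval block, underside 48 mm above the table.
- oval_block: Printing block with half-round ends, 130 x 56 x 24 mm over all (straight sides 74 mm long), pale wooden mount with a dark lino face, about 0.15 kg. Origin: centre of the underside; x along its length, z up out of the printing face. Nothing is glued to its neighbours. Third from the top: it lies across the long block, underside 24 mm above the table.
- long_block: Long printing block, a straight-sided rectangle 160 x 62 x 24 mm, pale wooden mount with a dark lino face, about 0.22 kg. Origin: centre of the underside; x along its length, z up out of the printing face. Nothing is glued to its neighbours. Bottom of the stack, flat on the table.
- coaster: Round cork coaster 96 mm across: base 4 mm thick, round rim whose top is 10 mm above the table and whose inner width is 82 mm. Fixed to the table. Origin: centre of the underside, z up. The place of the tin.
- short_jig: Plywood jig for the short block, the shorter of two rectangular jigs, 132 x 94 mm: base 4 mm thick and an L-shaped aluminium fence at each corner (legs 22 mm, top 11 mm above the table) round a space of 116 x 78 mm. Fixed to the table. Origin: centre of the underside; x along its length, z up. The block lies on the 4 mm base between the fences, with 8 mm of play all round.
- oval_jig: Plywood jig with half-round ends for the block with half-round ends, 162 x 88 mm: base 4 mm thick and a curved aluminium fence round each end (top 11 mm above the table) round a space of 146 x 72 mm. Fixed to the table. Origin: centre of the underside; x along its length, z up. The block lies on the 4 mm base between the fences, with 8 mm of play all round.
- long_jig: Plywood jig for the long block, the longer of two rectangular jigs, 192 x 94 mm: base 4 mm thick and an L-shaped aluminium fence at each corner (legs 22 mm, top 11 mm above the table) round a space of 176 x 78 mm. Fixed to the table. Origin: centre of the underside; x along its length, z up. The block lies on the 4 mm base between the fences, with 8 mm of play all round.
- jar: Bystander: lidded white glass jar, 59 mm across and 75 mm high, standing loose beyond the work. Origin: centre of the underside.
- cork_block: Bystander: brown cork sanding block, 50 x 86 x 26 mm, lying loose beyond the work. Origin: centre of the underside.

How it is judged:
By the outcome, as a careful person would: the job done as asked, in the order asked, and still so for the second after the job is handed in, with the robot touching nothing.
It also fails if it takes over 112 s, if anything falls off the work surface, if the arm or the gripper's body presses on something with over 40 N, if the wrist force passes 120 N, or if a joint passes its speed limit or range.

### The arm

A 6-joint arm with a two-finger parallel gripper is mounted at the origin on a cart in front of the work surface, level with it; the furniture and walls round the work are solid. World frame = base frame: x ahead of the robot, y to its left, z up, the work surface at z = 0. Lengths are in m, angles in degrees, forces in N, time in s.
With the tool pointing down it reaches from about 0.25 to 0.725 m from the base axis. Payload 9.7 kg.
Tool frame: the origin (TCP) lies between the finger pads; the fingertips stand bot.tcp_to_tips ahead of it and the grasp point (between the pads) lies 11 mm behind it (bot.tcp_to_tips is the distance from the TCP to the fingertips, in m); z points along the fingers, y is the line along which they close (so a half turn about z gives the same grasp; the last joint's range is limited). The gripper opens to 85 mm and grips with 20 to 120 N. Pads are 22 mm wide; open, the fingers measure 114 mm over their backs; the gripper's body (76 mm by 85 mm) begins 54 mm behind the grasp point. The pads swing forward as they close: fully open they stand 13 mm farther back than shut.
Start: joints at [65.776, 4.979, 10.078, 95.1, 0, 90], TCP at [0.226, 0.502, 0.239] pointing down, gripper open.
Joint ranges: [-179.16, 179.16], [-48.56, 103.87], [-65.8, 70.77], [-126.05, 130.52], [-82.76, 87.17], [-180, 180]. Speed limits (degrees/s): [127.2, 127.2, 147.25, 180, 180, 180].

### API

Orientations are given as [roll, pitch, yaw] about the fixed x, y, z axes, in that order (R = Rz(yaw) Ry(pitch) Rx(roll)).
In Python, from workcell import bot gives the robot as it stands. The module is installed in compiled form; this text tells all that it offers.
- The arm moves only by the tool carry_out, never from a script. Its arguments are lists of equal length, an entry for each row: "linear": the shift along the world's x, y, z normalised to -1 to 1, where 1 is 2 cm, a list of three; "rotation": the turn, a rotation vector about the world's x, y, z normalised to -1 to 1, where 1 is 8 degrees, a list of three; "grip": the closure, from -1 (fully open) to 1 (shut). In form: {"linear": [[tx, ty, tz], ...], "rotation": [[rx, ry, rz], ...], "grip": [grip, ...]}. A call has 1 to 12 rows; each row shifts and turns the commanded pose from where the row before left it; what a row does not reach is not made up. A row lasts 1/10 s, in which the tool goes at most 50 mm and 8.59 degrees, less where a joint would pass 70% of its speed; a pose out of reach is approached as far as the arm can. A call with a number of a shift or a turn outside -1 to 1 is refused whole. A call with a gripper value outside its range is refused whole. The fingers move at their own pace and stop on an object; "grip_force" is the grip in N (left out, the last holds). Time passes only in rows, so rows that do not move let the fingers close. It gives the time, the measured TCP pose, the force, the opening and the grip force at its end, in the units of the state.
- bot.get_obs(): the state, without advancing time (a new reading comes with each control period).
- bot.camera(name): name is "scene" or "top"; returns the picture (400x640x3 uint8, blue, green, red); there is no depth.
- bot.camera_model(name): a dict with "fx", "fy", "cx", "cy" (pixels), "camera_from_world" (4x4, takes a point from world to camera coordinates). Camera axes: x right, y up, looking along -z (the intrinsics and any distortion apply to the point x, -y, -z); pixel columns grow to the right and rows downward; lengths in m; the calibration is good to about 2 mm. A picture is of the moment at which its call begins. camera_model takes no time and is no camera call.
- bot.job_done(): hands the job in; it is judged then, once.
The state is a dict: "time": time; "q": joint angles; "qd": joint speeds; "joint_efforts": joint torques, N m; "ee_pos": TCP position; "tcp_rot": TCP orientation; "wrist_force": force on the tool from outside, world axes, zero at the start; "torque": the same for the moment, N m; "opening": finger opening in m; "grasp_force": force on a finger pad.
Only numpy, scipy, OpenCV 4.12 (cv2) and the standard library are available. Lean on these libraries where they do the work, as an engineer would, in place of code of your own. Each camera call takes 0.05 s, during which the arm holds its last target. There are 200 camera calls.

## Working session

There is one attempt and no reset: what is moved stays moved. The work goes in short steps, Python scripts to look and compute and a tool call to move; the robot and the scene stay as the last step left them, time stands still between calls to the robot, and variables do not carry over. Pictures are saved under pics/ and viewed, at most 16 in all, crops included, and the job is handed in when it is done.

Besides the shell and the picture viewer there is one more tool, called after "Emit:" as name(argument=value, ...), one argument or row to a line, values as JSON. carry_out: Moves the arm, as the interface text tells. Its arguments: {"type":"object","properties":{"linear":{"type":"array","items":{"type":"array","items":{"type":"number"}}},"rotation":{"type":"array","items":{"type":"array","items":{"type":"number"}}},"grip":{"type":"array","items":{"type":"number"}},"grip_force":{"type":"number"}},"required":["linear","rotation","grip"]}

```bash
mkdir -p pics
cat > h.py <<'E'
import numpy as np, cv2
from workcell import bot
def snap(n,f):
    im=bot.camera(n); cv2.imwrite(f'pics/{f}.png',im); return im
def proj(n,P):
    m=bot.camera_model(n);T=np.array(m['camera_from_world']);c=T[:3,:3]@np.array(P,float)+T[:3,3]
    return np.array([m['fx']*c[0]/-c[2]+m['cx'], m['fy']*-c[1]/-c[2]+m['cy']])
def ray(n,uv):
    m=bot.camera_model(n);T=np.array(m['camera_from_world']);R=T[:3,:3]
    d=np.array([(uv[0]-m['cx'])/m['fx'],-(uv[1]-m['cy'])/m['fy'],-1])
    return -R.T@T[:3,3],R.T@d
def atz(n,uv,z):
    o,d=ray(n,uv);return o+d*(z-o[2])/d[2]
def tri(obs):
    A=np.zeros((3,3));b=np.zeros(3)
    for n,uv in obs:
        o,d=ray(n,uv);d=d/np.linalg.norm(d);M=np.eye(3)-np.outer(d,d);A+=M;b+=M@o
    return np.linalg.solve(A,b)
E
python3 - <<'E'
from h import *
np.set_printoptions(precision=4,suppress=True)
snap('scene','s0');snap('top','t0')
for n in('scene','top'):
    m=bot.camera_model(n);print(m.keys(),m['fx'],m['fy'],m['cx'],m['cy'],ray(n,(m['cx'],m['cy'])), {k:v for k,v in m.items() if 'dist' in k})
print(bot.get_obs(),bot.tcp_to_tips)
E
```

```text
dict_keys(['fx', 'fy', 'cx', 'cy', 'camera_from_world']) 363.1098043038642 363.1098043038642 321.18000217527583 201.03827296785457 (array([0.3092, 0.5752, 0.5972]), array([ 0.3872, -0.6962, -0.6044])) {}
dict_keys(['fx', 'fy', 'cx', 'cy', 'camera_from_world']) 430.44213650492895 430.44213650492895 323.30941759956596 202.74372041868574 (array([ 0.5365, -0.0033,  1.0915]), array([ 0.1042, -0.0117, -0.9945])) {}
{'time': 0.1, 'q': array([65.7758,  5.0098, 10.0416, 95.0981,  0.0005, 90.0013]), 'qd': array([-0.0747, -0.2328,  0.1624, -0.0293, -0.0296,  0.0315]), 'joint_efforts': array([  0.0007, -52.1561,  46.5652,   0.0162,   0.    ,   0.    ]), 'ee_pos': array([0.2256, 0.5014, 0.2387]), 'tcp_rot': array([-179.9337,   -0.0005,  155.7745]), 'wrist_force': array([-0.4609, -0.4751, -0.2809]), 'torque': array([-0.0124,  0.0147, -0.0173]), 'grasp_force': 0.0, 'opening': 0.08523528368401781} 0.008
```

View pics/s0.png

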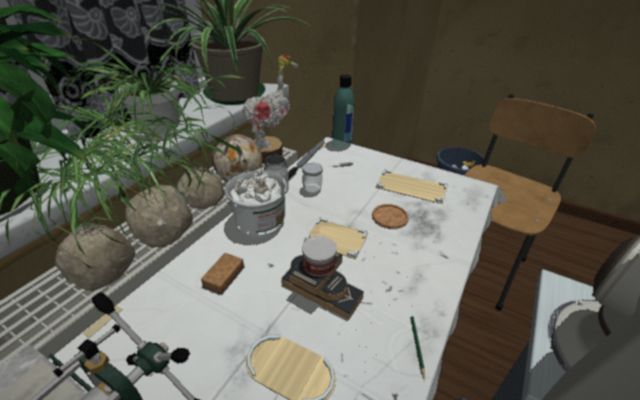

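View pics/t0.png

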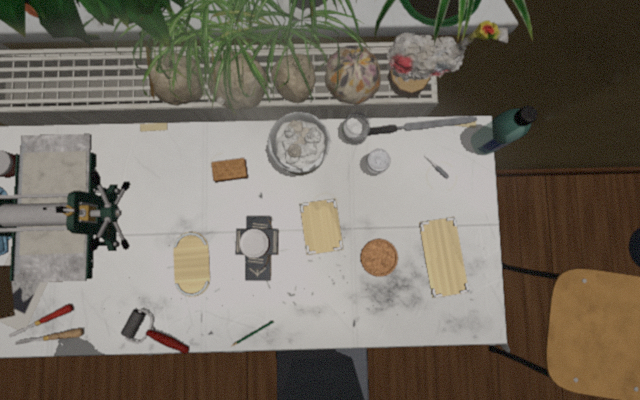

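The top view shows the stack at (256,243), oval jig (192,264), short jig (321,226), coaster (379,257), long jig (443,257), jar (376,161) and cork block (229,170). Next I'll enlarge the views and check the axes.

Run:
```python
from h import *
np.set_printoptions(precision=4,suppress=True)
print(np.array(bot.camera_model('top')['camera_from_world']))
for p in [(0,0,0),(.4,0,0),(.4,.2,0),(.4,-.2,0),(.226,.502,.239)]: print(p,proj('top',p),proj('scene',p))
for n,uv in dict(stack=(256,243),oval=(192,264),short=(321,226),coas=(379,257),long=(443,257),jar=(376,161),cork=(229,170)).items(): print(n,atz('top',uv,0))
for n,uv in dict(oval=(290,368),short=(338,238),coas=(390,215),long=(412,186),jar=(312,190)).items(): print(n,atz('scene',uv,0))
t=cv2.imread('pics/t0.png');s=cv2.imread('pics/s0.png')
cv2.imwrite('pics/tc.png',cv2.resize(t[190:310,160:320],None,fx=5,fy=5,interpolation=cv2.INTER_CUBIC))
cv2.imwrite('pics/tc2.png',cv2.resize(t[190:310,290:480],None,fx=4.2,fy=4.2,interpolation=cv2.INTER_CUBIC))
cv2.imwrite('pics/sc.png',cv2.resize(s[220:330,260:400],None,fx=5.4,fy=5.4,interpolation=cv2.INTER_CUBIC))
```

```text
[[-0.0254 -0.9996  0.0091  0.0004]
 [ 0.9942 -0.0243  0.1045 -0.6476]
 [-0.1042  0.0117  0.9945 -1.0296]
 [ 0.      0.      0.      1.    ]]
(0, 0, 0) [323.4731 473.4892] [628.365  357.6229]
(0.4, 0, 0) [319.3871 303.1547] [410.7142 269.5469]
(0.4, 0.2, 0) [238.8697 305.331 ] [374.504  341.0229]
(0.4, -0.2, 0) [399.554  300.9879] [436.149  219.3406]
(0.226, 0.502, 0.239) [ 54.8092 420.7988] [477.5059 623.6332]
stack [0.5531 0.1561 0.    ]
oval [0.5047 0.3167 0.    ]
short [ 0.5918 -0.0088  0.    ]
coas [ 0.5101 -0.1529  0.    ]
long [ 0.506  -0.3145  0.    ]
jar [ 0.7559 -0.1547  0.    ]
cork [0.7413 0.2236 0.    ]
oval [0.5034 0.3196 0.    ]
short [ 0.5839 -0.0065  0.    ]
coas [ 0.5087 -0.1543  0.    ]
long [ 0.5028 -0.3131  0.    ]
jar [ 0.7397 -0.1438  0.    ]
```

View pics/tc.png

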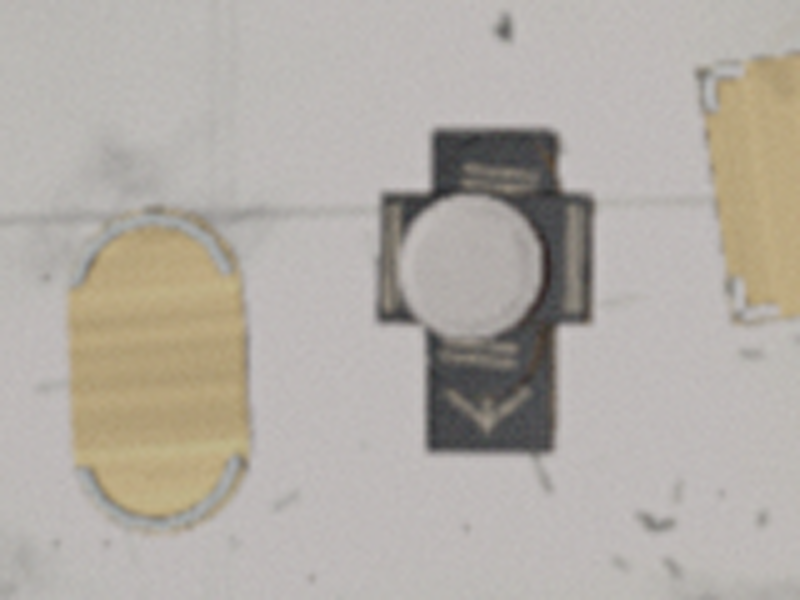

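View pics/tc2.png

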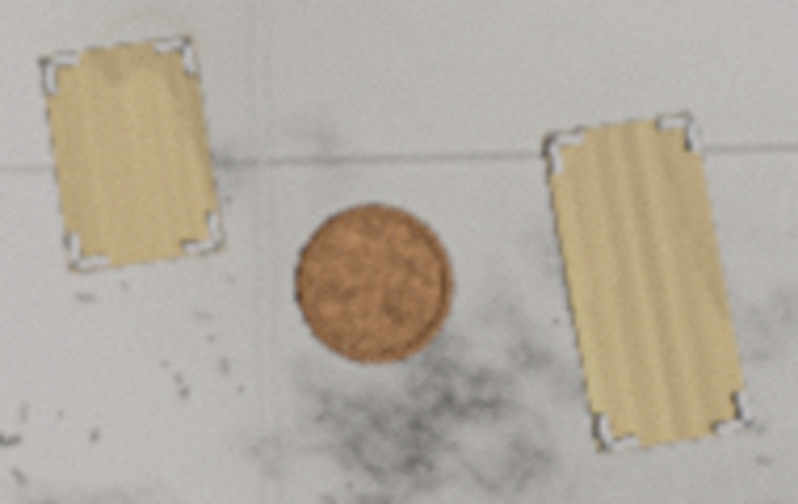

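View pics/sc.png

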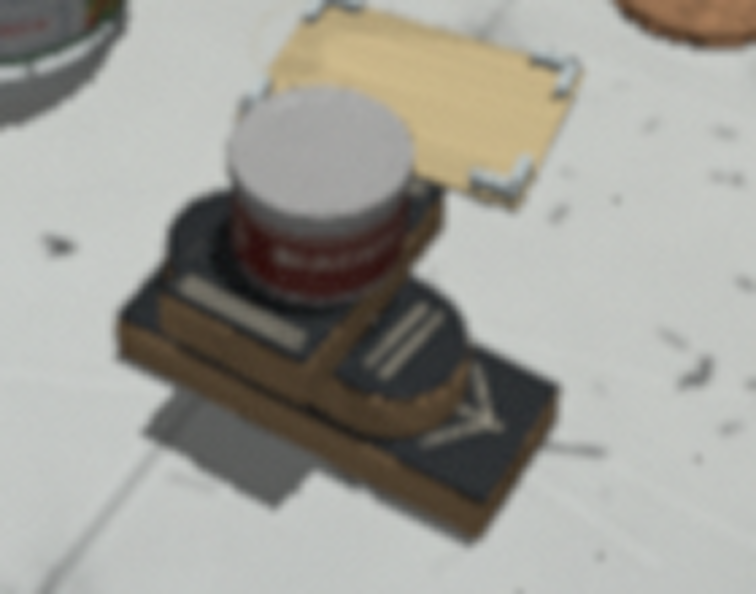

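The crops show (crop pixels): tin lid centre (472,266), short block corners (382,195) (592,195) (592,322) (378,322), long block (433,130) to (553,451), and the oval aligned roughly with the long one. The jig corners and coaster are also clear. Now computing, with the scene view to get heights.

```bash
cat > m.py <<'E'
from h import *
np.set_printoptions(precision=4,suppress=True)
def T1(p): return ((p[0]+.5)/5-.5+160,(p[1]+.5)/5-.5+190)
def T2(p): return ((p[0]+.5)/4.2-.5+290,(p[1]+.5)/4.2-.5+190)
def S(p): return ((p[0]+.5)/5.4-.5+260,(p[1]+.5)/5.4-.5+220)
def rect(name,ps,f,z):
    P=np.array([atz('top',f(p),z)[:2] for p in ps]);c=P.mean(0)
    l=(P[2]+P[3]-P[0]-P[1])/2;w=(P[1]+P[2]-P[0]-P[3])/2
    if np.linalg.norm(w)>np.linalg.norm(l): l,w=w,l
    print(name,c,'len',np.linalg.norm(l),'wid',np.linalg.norm(w),'yaw l',np.degrees(np.arctan2(l[1],l[0]))%180,'w+90',(np.degrees(np.arctan2(w[1],w[0]))+90)%180)
if __name__=='__main__':
    rect('shortjig',[(42,60),(190,38),(222,248),(72,270)],T2,.004)
    rect('longjig',[(545,135),(690,113),(748,425),(602,450)],T2,.004)
    rect('shortblk',[(382,195),(592,195),(592,322),(378,322)],T1,.072)
    rect('longblk',[(433,130),(557,130),(553,451),(428,451)],T1,.024)
    rect('ovaljig',[(152-87,207),(152+87,207),(163+87,532),(163-87,532)],T1,.004)
    print('coaster',atz('top',T2((374,283)),.006))
    print('tin lid tri',tri([('top',T1((472,266))),('scene',S((321,152)))]),atz('top',T1((472,266)),.118))
    print('long corner',tri([('top',T1((428,451))),('scene',S((485,500)))]))
    print('long corner2',tri([('top',T1((553,451))),('scene',S((560,395)))]))
    print('short corner',tri([('top',T1((592,322))),('scene',S((443,198)))]))
    print('short corner',tri([('top',T1((378,322))),('scene',S((308,350)))]))
    print('sjig',tri([('top',T2((222,248))),('scene',S((582,68)))]))
    print('sjig',tri([('top',T2((72,270))),('scene',S((515,208)))]))
E
python3 m.py
```

```text
shortjig [ 0.5913 -0.0086] len 0.12764286936129307 wid 0.09057932661226195 yaw l 6.977535674014405 w+90 6.9699727983222175
longjig [ 0.5082 -0.3146] len 0.18851791329894738 wid 0.08882951985995721 yaw l 7.414187249162239 w+90 7.57017238460746
shortblk [0.556  0.1437] len 0.0997669618374325 wid 0.05961725208100914 yaw l 88.5534093138803 w+90 88.56526768057688
longblk [0.5416 0.1474] len 0.1573061260196919 wid 0.061259841773603635 yaw l 178.644020099459 w+90 178.54623318421164
ovaljig [0.5068 0.3178] len 0.16114878857592863 wid 0.08664944704051958 yaw l 2.3255453297078077 w+90 178.52756468942115
coaster [ 0.5103 -0.1513  0.006 ]
tin lid tri [0.5515 0.1442 0.111 ] [0.5518 0.1434 0.118 ]
long corner [0.4626 0.1805 0.0179]
long corner2 [0.4608 0.1201 0.011 ]
short corner [0.5248 0.0955 0.0592]
short corner [0.5269 0.1943 0.072 ]
sjig [ 0.5325 -0.0618  0.0003]
sjig [ 0.522   0.0287 -0.0041]
```

Measurements agree with the given sizes and heights. Moving above the tin and turning to the short block's width direction.

Emit:
carry_out(
  linear=[
    [0.9,-0.99,0],
    [0.9,-0.99,0],
    [0.9,-0.99,0],
    [0.9,-0.99,0],
    [0.9,-0.99,0],
    [0.9,-0.99,0],
    [0.9,-0.99,0],
    [0.9,-0.99,0],
    [0.9,-0.99,0],
  ],
  rotation=[
    [0,0,-0.467],
    [0,0,-0.467],
    [0,0,-0.467],
    [0,0,-0.467],
    [0,0,-0.467],
    [0,0,-0.467],
    [0,0,-0.467],
    [0,0,-0.467],
    [0,0,-0.467],
  ],
  grip=[-1,-1,-1,-1,-1,-1,-1,-1,-1],
  grip_force=40,
)

```text
time: 1.0
ee_pos: [0.3882, 0.3224, 0.239]
tcp_rot: [-180.0, 0.0, 122.0]
wrist_force: [0.5, 1.1, 0.6]
opening: 0.0856
grasp_force: 0.0
```

Emit:
carry_out(
  linear=[
    [0.9,-0.99,0],
    [0.9,-0.99,0],
    [0.9,-0.99,0],
    [0.9,-0.99,0],
    [0.9,-0.99,0],
    [0.9,-0.99,0],
    [0.9,-0.99,0],
    [0.9,-0.99,0],
    [0.9,-0.99,0],
    [0,0,0],
    [0,0,0],
  ],
  rotation=[
    [0,0,-0.467],
    [0,0,-0.467],
    [0,0,-0.467],
    [0,0,-0.467],
    [0,0,-0.467],
    [0,0,-0.467],
    [0,0,-0.467],
    [0,0,-0.467],
    [0,0,-0.467],
    [0,0,0],
    [0,0,0],
  ],
  grip=[-1,-1,-1,-1,-1,-1,-1,-1,-1,-1,-1],
)

```text
time: 2.1
ee_pos: [0.5496, 0.1449, 0.2387]
tcp_rot: [-179.9, 0.0, 88.5]
wrist_force: [-0.6, 0.2, -0.4]
opening: 0.0856
grasp_force: 0.0
```

```bash
python3 -c "
from h import *
o=bot.get_obs();print(o['time'],o['ee_pos'],o['tcp_rot'],o['q'])"
```

```text
2.1 [0.54959398 0.14487405 0.23871378] [-1.79928884e+02  8.97943699e-03  8.85121219e+01] [1.47618583e+01 7.60521039e+00 1.28763360e+01 9.53419135e+01
 1.12793471e-02 1.06249735e+02]
```

Emit:
carry_out(
  linear=[
    [0.1,-0.1,-1],
    [0,0,-1],
    [0,0,-1],
    [0,0,-1],
    [0,0,-1],
    [0,0,-0.8],
    [0,0,-0.7],
    [0,0,-0.5],
    [0,0,-0.45],
    [0,0,0],
  ],
  rotation=[
    [0,0,0],
    [0,0,0],
    [0,0,0],
    [0,0,0],
    [0,0,0],
    [0,0,0],
    [0,0,0],
    [0,0,0],
    [0,0,0],
    [0,0,0],
  ],
  grip=[-1,-1,-1,-1,-1,-1,-1,-1,-1,-1],
)

```text
time: 3.1
ee_pos: [0.5511, 0.1432, 0.0892]
tcp_rot: [-179.9, 0.0, 88.5]
wrist_force: [-0.3, 0.1, -0.6]
opening: 0.0853
grasp_force: 0.0
```

Emit:
carry_out(
  linear=[
    [0,0,0],
    [0,0,0],
    [0,0,0],
    [0,0,0],
    [0,0,0],
    [0,0,0],
    [0,0,0],
    [0,0,0],
  ],
  rotation=[
    [0,0,0],
    [0,0,0],
    [0,0,0],
    [0,0,0],
    [0,0,0],
    [0,0,0],
    [0,0,0],
    [0,0,0],
  ],
  grip=[-0.7,-0.6,-0.5,-0.4,-0.3,-0.2,-0.1,0],
)

```text
time: 3.9
ee_pos: [0.5518, 0.1433, 0.0915]
tcp_rot: [179.9, -0.0, 88.5]
wrist_force: [-4.3, 0.1, 6.2]
opening: 0.0634
grasp_force: 42.7
```

```bash
python3 -c "
from h import *
s=snap('scene','s1');t=snap('top','t1')
a=cv2.resize(s[190:330,260:400],None,fx=2.8,fy=2.8,interpolation=2);b=cv2.resize(t[190:310,200:320],(392,392),interpolation=2)
cv2.imwrite('pics/c1.png',np.hstack([a,b]))
"
```

```text
(no output)
```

View pics/c1.png

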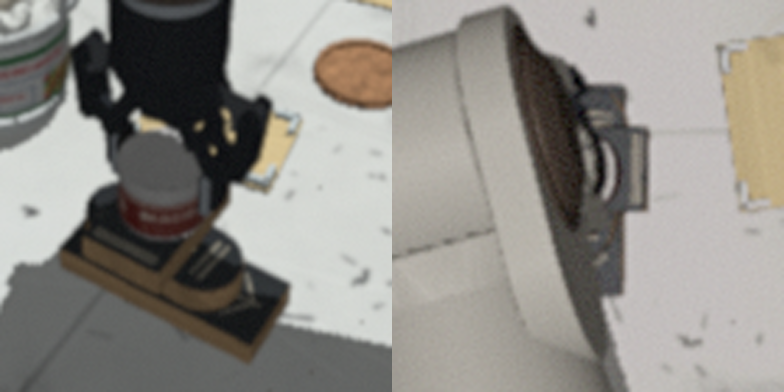

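The tin is gripped (63 mm opening), upright with the stack undisturbed; the tin's lid is at about (160,155) in the left crop. Lifting and carrying it to the coaster.

Emit:
carry_out(
  linear=[
    [0,0,0.2],
    [0,0,0.5],
    [0,0,0.8],
    [0,0,0.8],
    [0,0,0.5],
    [0,-0.2,0.2],
    [-0.1,-0.5,0],
    [-0.13,-0.9,0],
    [-0.13,-0.9,0],
    [-0.13,-0.9,0],
    [-0.13,-0.9,0],
    [-0.13,-0.9,0],
  ],
  rotation=[
    [0,0,0],
    [0,0,0],
    [0,0,0],
    [0,0,0],
    [0,0,0],
    [0,0,0],
    [0,0,0],
    [0,0,0],
    [0,0,0],
    [0,0,0],
    [0,0,0],
    [0,0,0],
  ],
  grip=[0,0,0,0,0,0,0,0,0,0,0,0],
)

```text
time: 5.2
ee_pos: [0.5359, 0.0377, 0.1493]
tcp_rot: [-179.9, 0.0, 88.5]
wrist_force: [-0.3, -0.8, -3.1]
opening: 0.0631
grasp_force: 44.5
```

Emit:
carry_out(
  linear=[
    [-0.13,-0.9,0],
    [-0.13,-0.9,0],
    [-0.13,-0.9,0],
    [-0.13,-0.9,0],
    [-0.13,-0.9,0],
    [-0.13,-0.9,0],
    [-0.13,-0.9,0],
    [-0.13,-0.9,0],
    [-0.13,-0.9,0],
    [-0.15,-0.8,0],
    [0,-0.5,0],
    [0,0,0],
  ],
  rotation=[
    [0,0,0],
    [0,0,0],
    [0,0,0],
    [0,0,0],
    [0,0,0],
    [0,0,0],
    [0,0,0],
    [0,0,0],
    [0,0,0],
    [0,0,0],
    [0,0,0],
    [0,0,0],
  ],
  grip=[0,0,0,0,0,0,0,0,0,0,0,0],
)

```text
time: 6.4
ee_pos: [0.5098, -0.15, 0.1497]
tcp_rot: [-180.0, -0.0, 88.4]
wrist_force: [-1.0, 0.9, -3.6]
opening: 0.0626
grasp_force: 44.5
```

Emit:
carry_out(
  linear=[
    [0,0,0],
    [0,0,0],
  ],
  rotation=[
    [0,0,0],
    [0,0,0],
  ],
  grip=[0,0],
)

```text
time: 6.6
ee_pos: [0.5103, -0.1483, 0.1501]
tcp_rot: [-180.0, -0.0, 88.6]
wrist_force: [-0.6, 0.8, -2.7]
opening: 0.0625
grasp_force: 44.5
```

Emit:
carry_out(
  linear=[
    [0,-0.14,-0.4],
    [0,0,-0.8],
    [0,0,-0.9],
    [0,0,-0.9],
    [0,0,-0.9],
    [0,0,-0.8],
    [0,0,-0.6],
    [0,0,-0.4],
    [0,0,-0.3],
    [0,0,-0.15],
    [0,0,0],
  ],
  rotation=[
    [0,0,0],
    [0,0,0],
    [0,0,0],
    [0,0,0],
    [0,0,0],
    [0,0,0],
    [0,0,0],
    [0,0,0],
    [0,0,0],
    [0,0,0],
    [0,0,0],
  ],
  grip=[0,0,0,0,0,0,0,0,0,0,0],
)

```text
time: 7.7
ee_pos: [0.5103, -0.1516, 0.0273]
tcp_rot: [180.0, 0.0, 88.5]
wrist_force: [-0.1, -0.9, -2.3]
opening: 0.0632
grasp_force: 44.5
```

Emit:
carry_out(
  linear=[
    [0,0,-0.06],
    [0,0,-0.06],
    [0,0,0],
  ],
  rotation=[
    [0,0,0],
    [0,0,0],
    [0,0,0],
  ],
  grip=[0,0,0],
)

```text
time: 8.0
ee_pos: [0.5104, -0.1517, 0.025]
tcp_rot: [180.0, 0.0, 88.5]
wrist_force: [0.5, -0.5, -2.1]
opening: 0.0628
grasp_force: 44.5
```

```bash
python3 -c "
from h import *
o=bot.get_obs();print(o['ee_pos'],o['wrist_force'])
s=snap('scene','s2');t=snap('top','t2')
a=cv2.resize(s[160:260,330:430],(392,392),interpolation=2);b=cv2.resize(t[200:320,320:440],(392,392),interpolation=2)
cv2.imwrite('pics/c2.png',np.hstack([a,b]))
"
```

```text
[ 0.51037637 -0.15167777  0.02503692] [ 0.54493691 -0.52607325 -2.05749568]
```

View pics/c2.png

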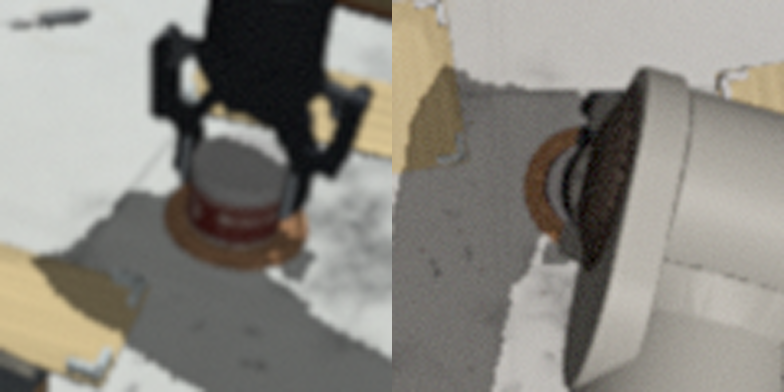

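The tin sits centred in the coaster ring (about (238,200) in the left crop). I'll lower until the force shows contact.

Emit:
carry_out(
  linear=[
    [0,0,-0.06],
    [0,0,-0.06],
    [0,0,0],
  ],
  rotation=[
    [0,0,0],
    [0,0,0],
    [0,0,0],
  ],
  grip=[0,0,0],
)

```text
time: 8.4
ee_pos: [0.5104, -0.1517, 0.0235]
tcp_rot: [180.0, 0.0, 88.5]
wrist_force: [-4.2, 1.2, 7.7]
opening: 0.063
grasp_force: 45.1
```

Emit:
carry_out(
  linear=[
    [0,0,-0.06],
    [0,0,0],
  ],
  rotation=[
    [0,0,0],
    [0,0,0],
  ],
  grip=[0,0],
)

```text
time: 8.6
ee_pos: [0.5105, -0.1517, 0.0235]
tcp_rot: [179.9, 0.0, 88.5]
wrist_force: [-7.3, 2.3, 15.8]
opening: 0.063
grasp_force: 45.8
```

Contact with 16 N. Releasing and going back to the short block.

Emit:
carry_out(
  linear=[
    [0,0,0.06],
    [0,0,0],
    [0,0,0],
    [0,0,0],
    [0,0,0],
    [0,0,0.3],
    [0,0,0.8],
    [0,0,1],
    [0,0,1],
    [0,0,1],
    [0,0,1],
    [0,0,0.9],
  ],
  rotation=[
    [0,0,0],
    [0,0,0],
    [0,0,0],
    [0,0,0],
    [0,0,0],
    [0,0,0],
    [0,0,0],
    [0,0,0],
    [0,0,0],
    [0,0,0],
    [0,0,0],
    [0,0,0],
  ],
  grip=[-0.3,-0.4,-0.6,-0.8,-1,-1,-1,-1,-1,-1,-1,-1],
)

```text
time: 9.8
ee_pos: [0.5104, -0.1517, 0.1439]
tcp_rot: [180.0, 0.0, 88.5]
wrist_force: [0.2, -0.2, -0.1]
opening: 0.0854
grasp_force: 0.0
```

Emit:
carry_out(
  linear=[
    [0.16,1,0],
    [0.16,1,0],
    [0.16,1,0],
    [0.16,1,0],
    [0.16,1,0],
    [0.16,1,0],
    [0.16,1,0],
    [0.16,1,0],
    [0.16,1,0],
    [0.16,1,0],
    [0.16,1,0],
    [0.16,1,0],
  ],
  rotation=[
    [0,0,0],
    [0,0,0],
    [0,0,0],
    [0,0,0],
    [0,0,0],
    [0,0,0],
    [0,0,0],
    [0,0,0],
    [0,0,0],
    [0,0,0],
    [0,0,0],
    [0,0,0],
  ],
  grip=[-1,-1,-1,-1,-1,-1,-1,-1,-1,-1,-1,-1],
)

```text
time: 11.0
ee_pos: [0.5488, 0.0892, 0.1429]
tcp_rot: [180.0, -0.0, 88.5]
wrist_force: [-0.0, -0.2, 0.2]
opening: 0.0855
grasp_force: 0.0
```

```bash
python3 -c "
from h import *
o=bot.get_obs();print(o['ee_pos'],o['wrist_force'])
t=snap('top','t3');s=snap('scene','s3')
a=cv2.resize(s[160:340,260:440],(560,560),interpolation=2)
cv2.imwrite('pics/c3.png',a)
"
```

```text
[0.54879383 0.08921868 0.14287636] [-0.03538626 -0.18461458  0.21290839]
```

View pics/c3.png

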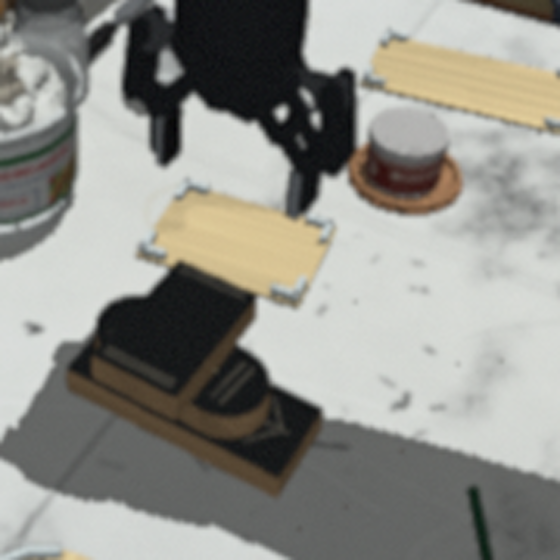

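The tin stands upright in the coaster (408,150) and the stack is undisturbed. Grasping the short block.

Emit:
carry_out(
  linear=[
    [0.15,0.9,0],
    [0.1,0.9,0],
    [0.1,0.7,0],
    [0,0.2,-0.3],
    [0,0,-0.8],
    [0,0,-0.9],
    [0,0,-0.9],
    [0,0,-0.6],
    [0,0,-0.4],
    [0,0,-0.25],
    [0,0,0],
  ],
  rotation=[
    [0,0,0],
    [0,0,0],
    [0,0,0],
    [0,0,0],
    [0,0,0],
    [0,0,0],
    [0,0,0],
    [0,0,0],
    [0,0,0],
    [0,0,0],
    [0,0,0],
  ],
  grip=[-1,-1,-1,-1,-1,-1,-1,-1,-1,-1,-1],
)

```text
time: 12.2
ee_pos: [0.5556, 0.1422, 0.0592]
tcp_rot: [-180.0, 0.0, 88.5]
wrist_force: [0.1, -0.1, 0.4]
opening: 0.0856
grasp_force: 0.0
```

Emit:
carry_out(
  linear=[
    [0,0,0],
    [0,0,0],
    [0,0,0],
    [0,0,0],
    [0,0,0],
    [0,0,0],
    [0,0,0],
    [0,0,0],
  ],
  rotation=[
    [0,0,0],
    [0,0,0],
    [0,0,0],
    [0,0,0],
    [0,0,0],
    [0,0,0],
    [0,0,0],
    [0,0,0],
  ],
  grip=[-0.7,-0.6,-0.5,-0.4,-0.3,-0.2,-0.1,0],
)

```text
time: 13.0
ee_pos: [0.5561, 0.1425, 0.0603]
tcp_rot: [179.9, -0.0, 88.5]
wrist_force: [-0.5, 0.1, 5.3]
opening: 0.0604
grasp_force: 44.3
```

```bash
python3 -c "
from h import *
s=snap('scene','s4')
a=cv2.resize(s[210:340,270:400],(560,560),interpolation=2)
cv2.imwrite('pics/c4.png',a)
"
```

```text
(no output)
```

View pics/c4.png

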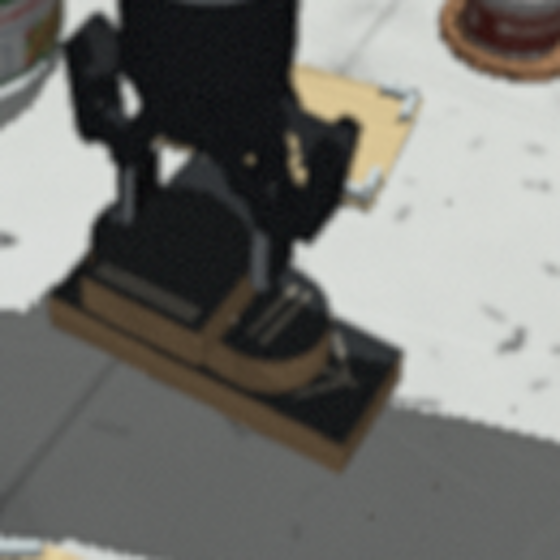

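Good grip over the block's middle (fingers at (128,190) and (260,260)). Lifting, turning +98.5° and carrying to the short jig.

Emit:
carry_out(
  linear=[
    [0,0,0.2],
    [0,0,0.5],
    [0,0,0.9],
    [0,0,0.9],
    [0,0,0.5],
    [0.1,-0.4,0],
    [0.14,-0.6,0],
    [0.14,-0.6,0],
    [0.14,-0.6,0],
    [0.14,-0.6,0],
    [0.14,-0.6,0],
    [0.14,-0.6,0],
  ],
  rotation=[
    [0,0,0],
    [0,0,0],
    [0,0,0],
    [0,0,0],
    [0,0,0.4],
    [0,0,0.9],
    [0,0,0.9],
    [0,0,0.9],
    [0,0,0.9],
    [0,0,0.9],
    [0,0,0.9],
    [0,0,0.9],
  ],
  grip=[0,0,0,0,0,0,0,0,0,0,0,0],
)

```text
time: 14.25
ee_pos: [0.5746, 0.0619, 0.12]
tcp_rot: [180.0, 0.0, 142.4]
wrist_force: [0.2, 0.6, -1.7]
opening: 0.0608
grasp_force: 43.7
```

Emit:
carry_out(
  linear=[
    [0.14,-0.6,0],
    [0.14,-0.6,0],
    [0.14,-0.6,0],
    [0.14,-0.6,0],
    [0.14,-0.6,0],
    [0.12,-0.55,0],
    [0,0,0],
    [0,0,0],
    [0,0,0],
  ],
  rotation=[
    [0,0,0.9],
    [0,0,0.9],
    [0,0,0.9],
    [0,0,0.9],
    [0,0,0.9],
    [0,0,0.9],
    [0,0,0.2],
    [0,0,0],
    [0,0,0],
  ],
  grip=[0,0,0,0,0,0,0,0,0],
)

```text
time: 15.15
ee_pos: [0.5908, -0.0081, 0.1197]
tcp_rot: [180.0, 0.0, -173.2]
wrist_force: [0.2, -0.1, -1.2]
opening: 0.0609
grasp_force: 43.7
```

Emit:
carry_out(
  linear=[
    [0.05,0,-0.4],
    [0,0,-0.8],
    [0,0,-0.9],
    [0,0,-0.9],
    [0,0,-0.8],
    [0,0,-0.5],
    [0,0,-0.35],
    [0,0,-0.2],
    [0,0,-0.15],
    [0,0,0],
  ],
  rotation=[
    [0,0,0],
    [0,0,0],
    [0,0,0],
    [0,0,0],
    [0,0,0],
    [0,0,0],
    [0,0,0],
    [0,0,0],
    [0,0,0],
    [0,0,0],
  ],
  grip=[0,0,0,0,0,0,0,0,0,0],
)

```text
time: 16.15
ee_pos: [0.592, -0.0086, 0.0196]
tcp_rot: [-180.0, 0.0, -173.1]
wrist_force: [-0.5, 0.1, -1.4]
opening: 0.0605
grasp_force: 43.6
```

Emit:
carry_out(
  linear=[
    [0,0,-0.06],
    [0,0,-0.06],
    [0,0,0],
  ],
  rotation=[
    [0,0,0],
    [0,0,0],
    [0,0,0],
  ],
  grip=[0,0,0],
)

```text
time: 16.45
ee_pos: [0.5919, -0.0086, 0.0172]
tcp_rot: [-180.0, 0.0, -173.1]
wrist_force: [-0.0, -0.2, -0.7]
opening: 0.0606
grasp_force: 43.6
```

Emit:
carry_out(
  linear=[
    [0,0,-0.06],
    [0,0,0],
  ],
  rotation=[
    [0,0,0],
    [0,0,0],
  ],
  grip=[0,0],
)

```text
time: 16.65
ee_pos: [0.5921, -0.0086, 0.0164]
tcp_rot: [-180.0, 0.0, -173.1]
wrist_force: [-1.1, -0.6, 3.0]
opening: 0.0607
grasp_force: 44.1
```

Emit:
carry_out(
  linear=[
    [0,0,0.02],
    [0,0,0],
    [0,0,0],
    [0,0,0],
    [0,0,0],
    [0,0,0.3],
    [0,0,0.8],
    [0,0,1],
    [0,0,1],
    [0,0,1],
    [0,0,1],
    [0,0,0.9],
  ],
  rotation=[
    [0,0,0],
    [0,0,0],
    [0,0,0],
    [0,0,0],
    [0,0,0],
    [0,0,0],
    [0,0,0],
    [0,0,0],
    [0,0,0],
    [0,0,0],
    [0,0,0],
    [0,0,0],
  ],
  grip=[-0.3,-0.4,-0.6,-0.8,-1,-1,-1,-1,-1,-1,-1,-1],
)

```text
time: 17.85
ee_pos: [0.592, -0.0086, 0.1379]
tcp_rot: [-180.0, 0.1, -173.1]
wrist_force: [-1.0, -0.7, 0.1]
opening: 0.0855
grasp_force: 0.0
```

Emit:
carry_out(
  linear=[
    [-0.8,0,0],
    [-0.8,0,0],
    [-0.8,0,0],
    [-0.8,0,0],
    [0,0,0],
    [0,0,0],
  ],
  rotation=[
    [0,0,-0.2],
    [0,0,-0.2],
    [0,0,-0.2],
    [0,0,-0.2],
    [0,0,-0.2],
    [0,0,0],
  ],
  grip=[-1,-1,-1,-1,-1,-1],
)

```text
time: 18.45
ee_pos: [0.5283, -0.0086, 0.1369]
tcp_rot: [180.0, 0.1, 178.9]
wrist_force: [0.0, -0.5, -0.4]
opening: 0.0856
grasp_force: 0.0
```

```bash
python3 -c "
from h import *
o=bot.get_obs();print(o['ee_pos'],o['tcp_rot'])
s=snap('scene','s5');t=snap('top','t5')
a=cv2.resize(s[200:330,270:400],(400,400),interpolation=2)
b=cv2.resize(t[200:300,210:310],(400,400),interpolation=2)
c=cv2.resize(t[190:310,250:450],(800,480),interpolation=2)
cv2.imwrite('pics/c5.png',np.vstack([np.hstack([a,b]),c])[:600])
cv2.imwrite('pics/c5.png',np.hstack([a,b]))
"
```

```text
[ 0.52828618 -0.00864093  0.13691196] [1.79998482e+02 7.34851910e-02 1.78882798e+02]
```

View pics/c5.png

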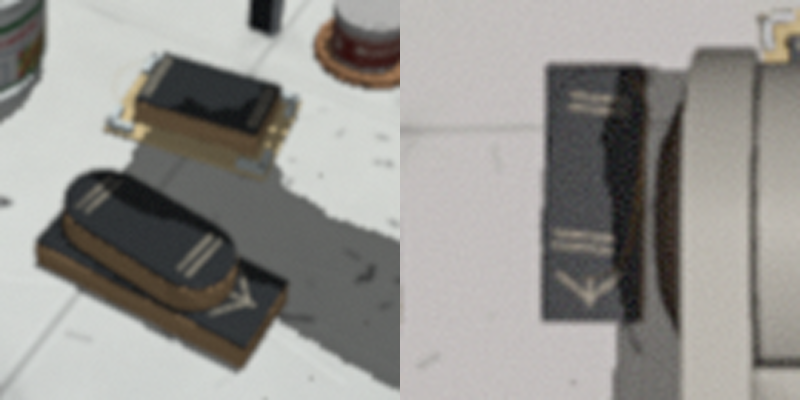

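The short block lies in its jig (scene crop (208,105)); the oval's stripe pairs are at (93,197) and (201,256) in the scene crop, and at (593,102) and (583,240) on the right. Locating the oval from these.

```bash
python3 -c "
from m import *
k=130/400
Sc=lambda p:((p[0]+.5)*k-.5+270,(p[1]+.5)*k-.5+200)
A=T1((502,177));B=T1((480,352))
A2=((193.5)/4-.5+210,102.5/4-.5+200);B2=((183.5)/4-.5+210,240.5/4-.5+200)
for a,b in((A,B),(A2,B2)):
  p,q=atz('top',a,.048),atz('top',b,.048);d=p-q;print((p+q)/2,np.linalg.norm(d),np.degrees(np.arctan2(d[1],d[0])))
p,q=tri([('top',A),('scene',Sc((93,197)))]),tri([('top',B),('scene',Sc((201,256)))]);d=p-q;print(p,q,(p+q)/2,np.degrees(np.arctan2(d[1],d[0])))
p,q=atz('scene',Sc((93,197)),.048),atz('scene',Sc((201,256)),.048);d=p-q;print((p+q)/2,np.linalg.norm(d),np.degrees(np.arctan2(d[1],d[0])))
"
```

```text
[0.5536 0.1448 0.048 ] 0.08454698840145468 -7.742462063763491
[0.554  0.1476 0.048 ] 0.0829723297324302 -4.6882343772249415
[0.5967 0.1406 0.0388] [0.5107 0.1509 0.0421] [0.5537 0.1458 0.0405] -6.8381263534626395
[0.5501 0.1516 0.048 ] 0.08522131409098531 -4.781969815888428
```

Emit:
carry_out(
  linear=[
    [0.14,0.86,0],
    [0.14,0.86,0],
    [0.14,0.86,0],
    [0.14,0.86,0],
    [0.14,0.86,0],
    [0.14,0.86,0],
    [0.14,0.86,0],
    [0.14,0.86,0],
    [0.14,0.86,0],
    [0,0,0],
    [0,0,0],
  ],
  rotation=[
    [0,0,-0.1],
    [0,0,-0.1],
    [0,0,-0.1],
    [0,0,-0.1],
    [0,0,-0.1],
    [0,0,-0.1],
    [0,0,-0.07],
    [0,0,0],
    [0,0,0],
    [0,0,0],
    [0,0,0],
  ],
  grip=[-1,-1,-1,-1,-1,-1,-1,-1,-1,-1,-1],
)

```text
time: 19.65
ee_pos: [0.5531, 0.1465, 0.1361]
tcp_rot: [-180.0, -0.0, 173.6]
wrist_force: [-1.4, -0.8, 0.5]
opening: 0.0852
grasp_force: 0.0
```

Emit:
carry_out(
  linear=[
    [0,0,-0.5],
    [0,0,-0.9],
    [0,0,-0.9],
    [0,0,-0.9],
    [0,0,-0.8],
    [0,0,-0.5],
    [0,0,-0.35],
    [0,0,-0.2],
    [0,0,0],
  ],
  rotation=[
    [0,0,0],
    [0,0,0],
    [0,0,0],
    [0,0,0],
    [0,0,0],
    [0,0,0],
    [0,0,0],
    [0,0,0],
    [0,0,0],
  ],
  grip=[-1,-1,-1,-1,-1,-1,-1,-1,-1],
)

```text
time: 20.55
ee_pos: [0.553, 0.146, 0.0351]
tcp_rot: [-180.0, -0.0, 173.6]
wrist_force: [-0.3, 0.1, 0.4]
opening: 0.0852
grasp_force: 0.0
```

Emit:
carry_out(
  linear=[
    [0,0,0],
    [0,0,0],
    [0,0,0],
    [0,0,0],
    [0,0,0],
    [0,0,0],
    [0,0,0],
    [0,0,0],
    [0,0,0],
  ],
  rotation=[
    [0,0,0],
    [0,0,0],
    [0,0,0],
    [0,0,0],
    [0,0,0],
    [0,0,0],
    [0,0,0],
    [0,0,0],
    [0,0,0],
  ],
  grip=[-0.7,-0.6,-0.5,-0.4,-0.3,-0.2,-0.1,0,0.1],
)

```text
time: 21.45
ee_pos: [0.5533, 0.1463, 0.0359]
tcp_rot: [180.0, 0.0, 173.6]
wrist_force: [-1.6, -0.3, 5.3]
opening: 0.0549
grasp_force: 42.5
```

```bash
python3 -c "
from h import *
s=snap('scene','s6')
a=cv2.resize(s[210:340,270:400],(500,500),interpolation=2)
cv2.imwrite('pics/c6.png',a)
"
```

```text
(no output)
```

View pics/c6.png

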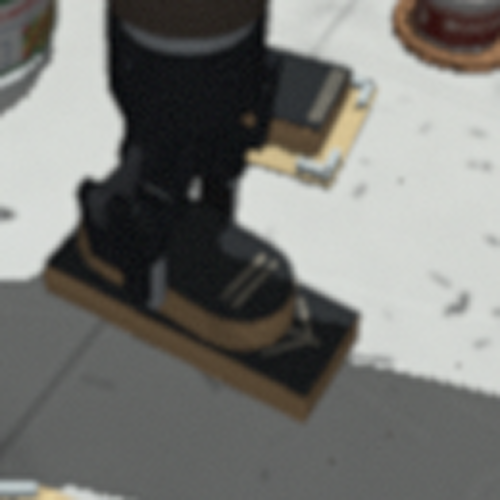

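Gripped across the middle of the oval's straight sides. Lifting, turning +8.8° and carrying to the oval jig.

Emit:
carry_out(
  linear=[
    [0,0,0.2],
    [0,0,0.5],
    [0,0,0.9],
    [0,0,0.9],
    [0,0,0.5],
    [-0.1,0.4,0],
    [-0.2,0.8,0],
    [-0.2,0.8,0],
    [-0.2,0.8,0],
    [-0.2,0.8,0],
    [-0.2,0.8,0],
    [-0.2,0.8,0],
  ],
  rotation=[
    [0,0,0],
    [0,0,0],
    [0,0,0],
    [0,0,0],
    [0,0,0],
    [0,0,0.1],
    [0,0,0.2],
    [0,0,0.2],
    [0,0,0.2],
    [0,0,0.2],
    [0,0,0.2],
    [0,0,0],
  ],
  grip=[0.1,0.1,0.1,0.1,0.1,0.1,0.1,0.1,0.1,0.1,0.1,0.1],
)

```text
time: 22.7
ee_pos: [0.5265, 0.2518, 0.0951]
tcp_rot: [-180.0, -0.0, -177.5]
wrist_force: [0.1, -0.1, -1.0]
opening: 0.0547
grasp_force: 42.7
```

Emit:
carry_out(
  linear=[
    [-0.2,0.8,0],
    [-0.2,0.8,0],
    [-0.2,0.8,0],
    [-0.2,0.8,0],
    [-0.2,0.6,0],
    [-0.2,0.4,0],
    [0,0,0],
    [0,0,0],
  ],
  rotation=[
    [0,0,0],
    [0,0,0],
    [0,0,0],
    [0,0,0],
    [0,0,0],
    [0,0,0],
    [0,0,0],
    [0,0,0],
  ],
  grip=[0.1,0.1,0.1,0.1,0.1,0.1,0.1,0.1],
)

```text
time: 23.5
ee_pos: [0.503, 0.334, 0.0953]
tcp_rot: [-180.0, -0.0, -177.6]
wrist_force: [0.7, 0.2, -2.5]
opening: 0.0551
grasp_force: 42.7
```

```bash
python3 -c "
from h import *
o=bot.get_obs();print(o['ee_pos'],o['tcp_rot'])
s=snap('scene','s7');t=snap('top','t7')
a=cv2.resize(s[270:400,220:350],(400,400),interpolation=2);b=cv2.resize(t[210:310,140:240],(400,400),interpolation=2)
cv2.imwrite('pics/c7.png',np.hstack([a,b]))
"
```

```text
[0.50302843 0.33402647 0.09526635] [-1.79984623e+02 -9.39546547e-04 -1.77624127e+02]
```

View pics/c7.png

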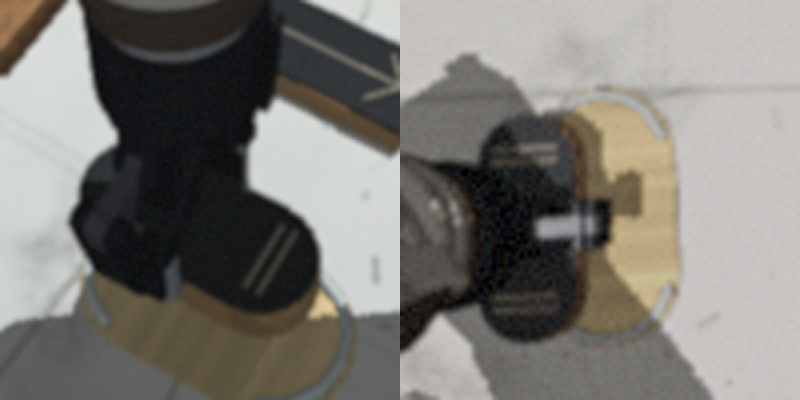

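The oval hangs level; its ends are at (532,113) and (530,343) in the right crop, the jig beneath is right of it (I went 16 mm too far in y). Computing the correction.

```bash
python3 -c "
from m import *
f=lambda p:((p[0]-400+.5)/4-.5+140,(p[1]+.5)/4-.5+210)
for z,a,b in((.107,(532,113),(530,343)),(.004,(620,85),(629,344)),(.011,(612,95),(622,337))):
  p,q=atz('top',f(a),z),atz('top',f(b),z);d=p-q;print((p+q)/2,np.linalg.norm(d),np.degrees(np.arctan2(d[1],d[0])))
"
```

```text
[0.5035 0.3295 0.107 ] 0.1285760197984918 0.13622207531039335
[0.5071 0.3062 0.004 ] 0.1605614667555354 2.3135860063015854
[0.5064 0.3089 0.011 ] 0.1490964470202879 2.716781846389272
```

Emit:
carry_out(
  linear=[
    [0.09,-0.4,-0.2],
    [0.09,-0.41,-0.6],
    [0,0,-0.9],
    [0,0,-0.8],
    [0,0,-0.5],
    [0,0,-0.4],
    [0,0,-0.2],
    [0,0,-0.15],
    [0,0,0],
    [0,0,0],
  ],
  rotation=[
    [0,0,0],
    [0,0,0],
    [0,0,0],
    [0,0,0],
    [0,0,0],
    [0,0,0],
    [0,0,0],
    [0,0,0],
    [0,0,0],
    [0,0,0],
  ],
  grip=[0.1,0.1,0.1,0.1,0.1,0.1,0.1,0.1,0.1,0.1],
)

```text
time: 24.6
ee_pos: [0.5069, 0.3182, 0.0208]
tcp_rot: [180.0, 0.0, -177.6]
wrist_force: [0.0, 0.1, -1.1]
opening: 0.0551
grasp_force: 42.7
```

Emit:
carry_out(
  linear=[
    [0,0,-0.06],
    [0,0,-0.06],
    [0,0,-0.06],
    [0,0,0],
  ],
  rotation=[
    [0,0,0],
    [0,0,0],
    [0,0,0],
    [0,0,0],
  ],
  grip=[0.1,0.1,0.1,0.1],
)

```text
time: 25.0
ee_pos: [0.5066, 0.3179, 0.0165]
tcp_rot: [-180.0, -0.0, -177.6]
wrist_force: [-0.0, -0.4, -1.9]
opening: 0.0548
grasp_force: 42.7
```

Emit:
carry_out(
  linear=[
    [0,0,-0.06],
    [0,0,0],
  ],
  rotation=[
    [0,0,0],
    [0,0,0],
  ],
  grip=[0.1,0.1],
)

```text
time: 25.2
ee_pos: [0.5067, 0.318, 0.016]
tcp_rot: [180.0, 0.0, -177.6]
wrist_force: [-1.9, -1.7, 3.4]
opening: 0.0548
grasp_force: 43.1
```

Emit:
carry_out(
  linear=[
    [0,0,0.02],
    [0,0,0],
    [0,0,0],
    [0,0,0],
    [0,0,0],
    [0,0,0.3],
    [0,0,0.8],
    [0,0,1],
    [0,0,1],
    [0,0,1],
    [0,0,0.9],
    [0,0,0],
  ],
  rotation=[
    [0,0,0],
    [0,0,0],
    [0,0,0],
    [0,0,0],
    [0,0,0],
    [0,0,0],
    [0,0,0],
    [0,0,0],
    [0,0,-0.2],
    [0,0,-0.2],
    [0,0,-0.075],
    [0,0,0],
  ],
  grip=[-0.2,-0.4,-0.6,-0.8,-1,-1,-1,-1,-1,-1,-1,-1],
)

```text
time: 26.4
ee_pos: [0.5078, 0.3187, 0.1191]
tcp_rot: [179.9, 0.2, 178.6]
wrist_force: [0.0, -0.4, 1.2]
opening: 0.0851
grasp_force: 0.0
```

```bash
python3 -c "
from h import *
o=bot.get_obs();print(o['ee_pos'],o['tcp_rot'])
s=snap('scene','s8');t=snap('top','t8')
a=cv2.resize(s[220:400,220:400],(400,400),interpolation=2);b=cv2.resize(t[200:300,180:280],(400,400),interpolation=2)
cv2.imwrite('pics/c8.png',np.hstack([a,b]))
"
```

```text
[0.50780016 0.31867003 0.11912987] [179.85171794   0.22466147 178.55670103]
```

View pics/c8.png

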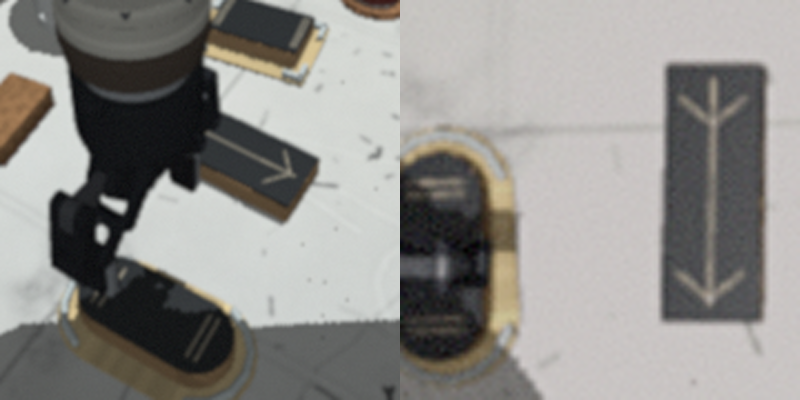

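The oval lies inside its jig; the long block (corners (667,64) to (760,320) in the right crop) has not moved. Going to the long block.

Emit:
carry_out(
  linear=[
    [0.17,-0.85,0],
    [0.17,-0.85,0],
    [0.17,-0.85,0],
    [0.17,-0.85,0],
    [0.17,-0.85,0],
    [0.17,-0.85,0],
    [0.17,-0.85,0],
    [0.17,-0.85,0],
    [0.17,-0.85,0],
    [0.17,-0.85,0],
    [0,0,0],
    [0,0,0],
  ],
  rotation=[
    [0,0,0],
    [0,0,0],
    [0,0,0],
    [0,0,0],
    [0,0,0],
    [0,0,0],
    [0,0,0],
    [0,0,0],
    [0,0,0],
    [0,0,0],
    [0,0,0],
    [0,0,0],
  ],
  grip=[-1,-1,-1,-1,-1,-1,-1,-1,-1,-1,-1,-1],
)

```text
time: 27.7
ee_pos: [0.5408, 0.1473, 0.116]
tcp_rot: [180.0, 0.0, 178.5]
wrist_force: [0.8, 0.5, -0.4]
opening: 0.0854
grasp_force: 0.0
```

Emit:
carry_out(
  linear=[
    [0,0,-0.5],
    [0,0,-0.9],
    [0,0,-0.9],
    [0,0,-0.9],
    [0,0,-0.8],
    [0,0,-0.6],
    [0,0,-0.4],
    [0,0,-0.2],
    [0,0,-0.1],
    [0,0,0],
  ],
  rotation=[
    [0,0,0],
    [0,0,0],
    [0,0,0],
    [0,0,0],
    [0,0,0],
    [0,0,0],
    [0,0,0],
    [0,0,0],
    [0,0,0],
    [0,0,0],
  ],
  grip=[-1,-1,-1,-1,-1,-1,-1,-1,-1,-1],
)

```text
time: 28.7
ee_pos: [0.5409, 0.1481, 0.0102]
tcp_rot: [180.0, 0.0, 178.6]
wrist_force: [0.4, -0.5, -0.4]
opening: 0.0852
grasp_force: 0.0
```

Emit:
carry_out(
  linear=[
    [0,0,0],
    [0,0,0],
    [0,0,0],
    [0,0,0],
    [0,0,0],
    [0,0,0],
    [0,0,0],
    [0,0,0],
  ],
  rotation=[
    [0,0,0],
    [0,0,0],
    [0,0,0],
    [0,0,0],
    [0,0,0],
    [0,0,0],
    [0,0,0],
    [0,0,0],
  ],
  grip=[-0.7,-0.6,-0.5,-0.4,-0.3,-0.2,-0.1,0],
  grip_force=50,
)

```text
time: 29.5
ee_pos: [0.5411, 0.1484, 0.0109]
tcp_rot: [179.9, 0.1, 178.6]
wrist_force: [-0.8, 1.9, 5.5]
opening: 0.0606
grasp_force: 53.3
```

Emit:
carry_out(
  linear=[
    [0,0,0.3],
    [0,0,0.7],
    [0,0,1],
    [0,0,1],
    [0,0,1],
    [0,0,0.7],
    [0,0,0.3],
    [0,-0.3,0],
    [0,-0.7,0],
    [0,-0.95,0],
    [0,-0.95,0],
    [0,-0.95,0],
  ],
  rotation=[
    [0,0,0],
    [0,0,0],
    [0,0,0],
    [0,0,0],
    [0,0,0],
    [0,0,0],
    [0,0,0],
    [0,0,0],
    [0,0,0],
    [0,0,0],
    [0,0,0],
    [0,0,0],
  ],
  grip=[0,0,0,0,0,0,0,0,0,0,0,0],
)

```text
time: 30.7
ee_pos: [0.5399, 0.0692, 0.1086]
tcp_rot: [-180.0, -0.1, 178.6]
wrist_force: [0.8, 0.0, -3.7]
opening: 0.0606
grasp_force: 55.6
```

Emit:
carry_out(
  linear=[
    [-0.1,-0.95,0],
    [-0.1,-0.95,0],
    [-0.1,-0.95,0],
    [-0.1,-0.95,0],
    [-0.1,-0.95,0],
    [-0.1,-0.95,0],
    [-0.1,-0.95,0],
    [-0.1,-0.95,0],
    [-0.1,-0.95,0],
    [-0.1,-0.95,0],
    [-0.1,-0.95,0],
    [-0.1,-0.95,0],
  ],
  rotation=[
    [0,0,0.1],
    [0,0,0.1],
    [0,0,0.1],
    [0,0,0.1],
    [0,0,0.1],
    [0,0,0.1],
    [0,0,0.1],
    [0,0,0.1],
    [0,0,0.1],
    [0,0,0.1],
    [0,0,0.1],
    [0,0,0],
  ],
  grip=[0,0,0,0,0,0,0,0,0,0,0,0],
)

```text
time: 31.9
ee_pos: [0.5154, -0.1586, 0.1086]
tcp_rot: [180.0, -0.1, -172.6]
wrist_force: [-0.3, 0.4, -2.2]
opening: 0.0607
grasp_force: 55.6
```

Emit:
carry_out(
  linear=[
    [-0.06,-0.95,0],
    [-0.06,-0.95,0],
    [-0.06,-0.95,0],
    [-0.06,-0.95,0],
    [-0.06,-0.95,0],
    [-0.06,-0.95,0],
    [-0.06,-0.95,0],
    [0,-0.7,0],
    [0,-0.35,0],
    [0,-0.18,0],
    [0,0,0],
    [0,0,0],
  ],
  rotation=[
    [0,0,0],
    [0,0,0],
    [0,0,0],
    [0,0,0],
    [0,0,0],
    [0,0,0],
    [0,0,0],
    [0,0,0],
    [0,0,0],
    [0,0,0],
    [0,0,0],
    [0,0,0],
  ],
  grip=[0,0,0,0,0,0,0,0,0,0,0,0],
)

```text
time: 33.1
ee_pos: [0.5084, -0.3141, 0.1099]
tcp_rot: [180.0, -0.0, -172.6]
wrist_force: [0.3, -0.7, -3.3]
opening: 0.0605
grasp_force: 55.6
```

```bash
python3 -c "
from h import *
o=bot.get_obs();print(o['ee_pos'],o['tcp_rot'])
s=snap('scene','s9');t=snap('top','t9')
a=cv2.resize(s[130:230,350:450],(400,400),interpolation=2);b=cv2.resize(t[200:320,380:500],(400,400),interpolation=2)
cv2.imwrite('pics/c9.png',np.hstack([a,b]))
"
```

```text
[ 0.50836955 -0.31413118  0.1098794 ] [ 1.79986495e+02 -1.54076493e-03 -1.72601542e+02]
```

View pics/c9.png

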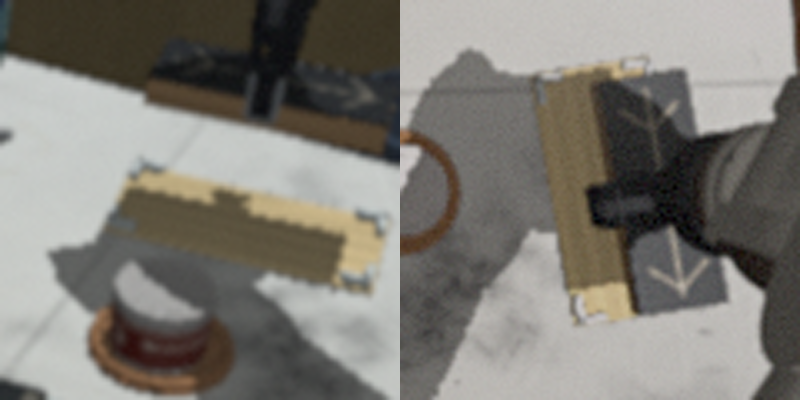

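The block hangs level above the jig; its top corners are at (597,82), (688,70), (728,300), (637,315) in the right crop. Checking its centre.

```bash
python3 -c "
from m import *
f=lambda p:((p[0]-400+.5)*.3-.5+380,(p[1]+.5)*.3-.5+200)
rect('long',[(597,82),(688,70),(728,300),(637,315)],f,.123)
"
```

```text
long [ 0.5088 -0.314 ] len 0.15587890018367828 wid 0.06225876311588877 yaw l 6.613384395050275 w+90 6.832503578435322
```

Emit:
carry_out(
  linear=[
    [0,0,-0.4],
    [0,0,-0.8],
    [0,0,-0.9],
    [0,0,-0.9],
    [0,0,-0.6],
    [0,0,-0.4],
    [0,0,-0.3],
    [0,0,-0.2],
    [0,0,0],
    [0,0,0],
  ],
  rotation=[
    [0,0,0],
    [0,0,0],
    [0,0,0],
    [0,0,0],
    [0,0,0],
    [0,0,0],
    [0,0,0],
    [0,0,0],
    [0,0,0],
    [0,0,0],
  ],
  grip=[0,0,0,0,0,0,0,0,0,0],
)

```text
time: 34.2
ee_pos: [0.5085, -0.3148, 0.0204]
tcp_rot: [-180.0, 0.0, -172.6]
wrist_force: [-0.1, -0.0, -3.6]
opening: 0.0608
grasp_force: 55.6
```

Emit:
carry_out(
  linear=[
    [0,0,-0.06],
    [0,0,-0.06],
    [0,0,-0.06],
    [0,0,0],
  ],
  rotation=[
    [0,0,0],
    [0,0,0],
    [0,0,0],
    [0,0,0],
  ],
  grip=[0,0,0,0],
)

```text
time: 34.6
ee_pos: [0.5082, -0.3146, 0.0161]
tcp_rot: [180.0, -0.0, -172.6]
wrist_force: [-0.1, 0.7, -4.2]
opening: 0.06
grasp_force: 55.6
```

Emit:
carry_out(
  linear=[
    [0,0,-0.06],
    [0,0,-0.03],
    [0,0,0],
  ],
  rotation=[
    [0,0,0],
    [0,0,0],
    [0,0,0],
  ],
  grip=[0,0,0],
)

```text
time: 34.9
ee_pos: [0.5083, -0.3147, 0.015]
tcp_rot: [-180.0, 0.0, -172.6]
wrist_force: [-1.9, 0.2, 3.3]
opening: 0.0602
grasp_force: 56.2
```

Contact. Releasing, retreating up and back.

Emit:
carry_out(
  linear=[
    [0,0,0.02],
    [0,0,0],
    [0,0,0],
    [0,0,0],
    [0,0,0],
    [0,0,0.3],
    [0,0,0.8],
    [0,0,1],
    [0,0,1],
    [0,0,1],
    [0,0,1],
    [0,0,1],
  ],
  rotation=[
    [0,0,0],
    [0,0,0],
    [0,0,0],
    [0,0,0],
    [0,0,0],
    [0,0,0],
    [0,0,0],
    [0,0,0],
    [0,0,0],
    [0,0,0],
    [0,0,0],
    [0,0,0],
  ],
  grip=[-0.2,-0.4,-0.6,-0.8,-1,-1,-1,-1,-1,-1,-1,-1],
)

```text
time: 36.1
ee_pos: [0.5083, -0.3146, 0.1383]
tcp_rot: [-180.0, 0.0, -172.6]
wrist_force: [0.3, -0.2, -0.1]
opening: 0.0853
grasp_force: 0.0
```

Emit:
carry_out(
  linear=[
    [-0.9,0,0],
    [-0.9,0,0],
    [-0.9,0,0],
    [-0.9,0,0],
    [-0.9,0,0],
    [-0.9,0,0],
    [-0.9,0,0],
    [-0.9,0,0],
    [-0.9,0,0],
    [-0.9,0,0],
    [0,0,0],
    [0,0,0],
  ],
  rotation=[
    [0,0,0],
    [0,0,0],
    [0,0,0],
    [0,0,0],
    [0,0,0],
    [0,0,0],
    [0,0,0],
    [0,0,0],
    [0,0,0],
    [0,0,0],
    [0,0,0],
    [0,0,0],
  ],
  grip=[-1,-1,-1,-1,-1,-1,-1,-1,-1,-1,-1,-1],
)

```text
time: 37.3
ee_pos: [0.3285, -0.3149, 0.1375]
tcp_rot: [-179.9, 0.1, -172.7]
wrist_force: [0.6, 0.1, -0.3]
opening: 0.0856
grasp_force: 0.0
```

```bash
python3 -c "
from h import *
t=snap('top','t10')
cv2.imwrite('pics/c10.png',cv2.resize(t[130:320,150:490],(800,447),interpolation=2))
"
```

```text
(no output)
```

View pics/c10.png

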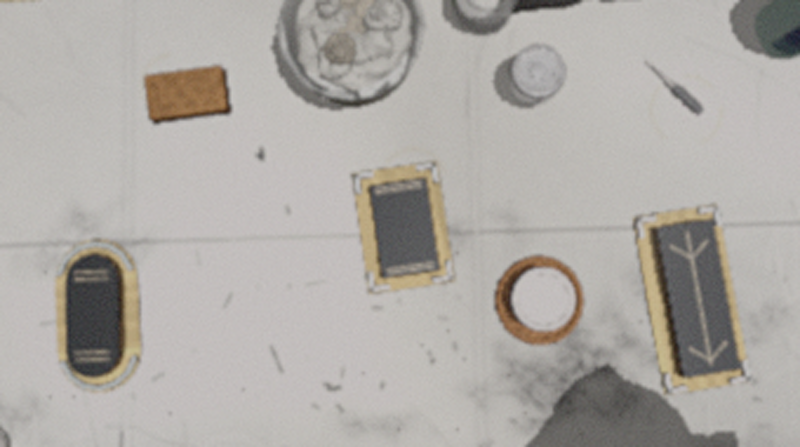

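All four pieces are in their places: oval (95,313), short (404,227), tin (543,298), long (697,297). The jar and the cork block have not moved. Handing in.

```bash
python3 -c "
from workcell import bot
print(bot.job_done())"
```

```text
the job is handed in; nothing more can be done
None
```

The job is handed in at about 37 s on the robot's clock: the tin stands upright in the coaster, the three blocks lie face up in their jigs, and the jar and cork block are where they were.

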